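# Draw the used filter cartridge out of its tilted housing

### The job

Take the red-handled hook from its holder and, reaching into the tilted metal housing, catch the orange wire loop of the used filter cartridge (blue band) and draw the cartridge out; never force the hook down on the loop or against the housing, and do not touch the cartridge with the fingers. Lower it gently, still on the hook, into the blue-floored dish so that it stands upright there, and unhook it. Then put the hook back upright in its holder, fully down, and leave everything else on the bench where it is.

Things in the scene. Friction and masses are not known exactly. Their poses are not given: they have to be found in the camera images.
- hook: Extractor hook tool, 120 g, standing upright in its holder. Origin: centre of the underside of its dark round flange (54 mm wide, 5 mm thick); +z up along the handle. Above the flange a red square handle, 18 x 18 mm, flats facing the tool's x and y, from z = 5 to 69 mm. Below it a steel rod 5 mm thick on the axis, ending in a J-shaped hook that opens upwards and points to the tool's +x.
- hook_grip (a point): Middle of the hook's red handle, 37 mm above the flange's underside; axes as the hook tool's.
- hook_tip (a point): Lowest point of the hook tool, on the rod axis, 110.5 mm below the flange's underside; axes as the tool's. All of 5 mm bar: the J's upturned end is centred 14 mm along +x from the rod axis, its outer face 16.5 mm from it; 9 mm are open between rod and upturned end; the J's inner floor is 5 mm and the top of its upturned end 12 mm above this point.
- stand: Fixed holder of the hook: upright black tube 115 mm tall, 56 mm outside and 44 mm inside diameter, on a thin dark disc 90 mm wide. Origin: centre of its underside on the bench. The hook stands in it, flange on the rim: the hook's origin is then 115 mm above the holder's. It stands on the robot's left or right, turned at will.
- housing: Fixed filter housing: black base plate 130 x 100 x 12 mm (origin: centre of its underside; its front is -x), black cheeks up to 74 mm, and between them an aluminium tube, 62 mm outside, 46 mm inside diameter, 110 mm long, leaning 28 degrees from vertical towards the housing's front. It is open at the top and closed 102 mm down the bore.
- bore_mouth (a point): Centre of the mouth of the housing's bore, 127 mm above the bench. Its z axis points out along the bore (28 degrees from vertical, towards the front), its x axis to the bore's upper, rear side, square to the bore, its y axis level.
- cartridge: Used filter cartridge, white with a blue band, 110 to 210 g, 42 mm diameter, 40 mm tall, loose on the floor of the bore, its top about 62 mm below the mouth along the bore. Origin: centre of its underside; z along its axis towards its wire loop, x at first along the bore's x axis.
- cartridge_top (a point): Centre of the cartridge's top face; axes as its. Here its orange loop of 4 mm wire is hinged about y: two legs 24 mm apart along y and a straight cross bar along y, bar axis 28 mm from the hinge. The loop swings up to 0.45 rad to +x or -x (rigid stops) with slight friction and stays where left. Which way it leans at the start is not told: see or feel it.
- dish: Loose shallow glass dish with blue floor, 200 g, 120 mm outside diameter, 14 mm tall, wall 3 mm, inner floor 4 mm above its origin, which is the centre of its underside on the bench. It stands on the left or on the right, on the side away from the hook's holder.
- spare: Bystander: a clean cartridge with a green band of the same size, standing on the bench. Leave alone.
- vial: Bystander: small amber jar, 32 mm wide, 55 mm tall. Leave alone.
- reagent: Bystander: white bottle with blue cap, 54 mm wide, 100 mm tall. Leave alone.
- tipbox: Bystander: pipette tip box 85 x 120 x 65 mm, blue below and clear above. Leave alone.
- marker: Bystander: black pen, 12 mm thick, 142 mm long, lying on the bench. Leave alone.
- lids: Bystander: clear round stack of lids, 92 mm wide, 22 mm tall. Leave alone.
Things that resemble listed ones, but are neither listed nor needed, are in the scene too. What is shaped like the hook but pink or white is not meant.

How it is judged:
On the way, in this order (a step that is already met when the one before it is completed fails the run):
1. the cartridge hangs on the hook, drawn fully out of the bore (z of cartridge in the frame of bore_mouth above 0 m and contact force between hook and cartridge above 0.4 N and contact force between cartridge and dish below 0.1 N), for 0.1 s.
2. the cartridge stands on the dish floor and the hook is clear of it (horizontal distance between cartridge and dish below 0.04 m and z of cartridge in the frame of dish below 0.01 m and angle between cartridge's own z axis and vertical below 0.15 rad and contact force between hook and cartridge below 0.05 N and distance between hook_tip and cartridge_top above 0.05 m), for 0.2 s.
At the end, for the whole second after the job is handed in: The cartridge stands upright (within 0.15 rad) on the floor of the dish, its axis within 40 mm of the dish's centre, at rest; the hook stands upright (within 0.1 rad) in its holder with its flange on the rim (origin 110 to 121 mm above the holder's, within 12 mm of its axis), at rest (horizontal distance between cartridge and dish below 0.04 m and z of cartridge in the frame of dish below 0.01 m and angle between cartridge's own z axis and vertical below 0.15 rad and linear speed of each of cartridge, hook below 0.02 m/s and horizontal distance between hook and stand below 0.012 m and z of hook in the frame of stand between 0.11 and 0.121 m and angle between hook's own z axis and vertical below 0.1 rad); the robot touches nothing.
It fails at once if the fingers touch the cartridge or its loop (contact force between the fingers and cartridge above 0.5 N).
It fails at once if the hook is forced on the cartridge, its loop or the housing (over 35 N), or the arm strikes the housing (over 15 N) (contact force between hook and cartridge above 35 N or contact force between hook and housing above 35 N or contact force between the arm and housing above 15 N).
It fails at once if the cartridge drops off the hook into the dish (free of the hook and faster than 0.4 m/s in the last 30 mm) (horizontal distance between cartridge and dish below 0.06 m and height (world z) of cartridge below 0.03 m and linear speed of cartridge above 0.4 m/s and contact force between hook and cartridge below 0.05 N).
It fails at once if the dish is shoved more than 40 mm (distance of dish from where it was at the start of the episode above 0.04 m).
It fails at once if a bystander is moved more than 30 mm (distance of any of spare, vial, reagent, tipbox, marker, lids from where it was at the start of the episode above 0.03 m).
It also fails if it takes over 69 s, if anything falls off the work surface, if the arm or the gripper's body presses on something with over 40 N, if the wrist force passes 120 N, or if a joint passes its speed limit or range.

### The arm

A 7-joint arm with a two-finger parallel gripper is mounted at the origin on the work surface. World frame = base frame: x ahead of the robot, y to its left, z up, the work surface at z = 0. Lengths are in m, angles in rad, forces in N, time in s.
With the tool pointing down it reaches from about 0.425 to 0.925 m from the base axis. Payload 6.8 kg.
Tool frame: the origin (TCP) lies at the very end of the fingers, on their centre line; the grasp point (between the pads) lies 19 mm behind it; z points along the fingers, y is the line along which they close (so a half turn about z gives the same grasp; the last joint's range is limited). The gripper opens to 85 mm and grips with 20 to 120 N. Pads are 22 mm wide; open, the fingers measure 114 mm over their backs; the gripper's body (76 mm by 85 mm) begins 54 mm behind the grasp point. The pads swing forward as they close: fully open they stand 13 mm farther back than shut.
Start: joints at [-0.108, 0.477, 0.022, 1.555, -0.011, 1.109, -0.083], TCP at [0.675, 0, 0.2] pointing down, gripper open.
Joint ranges: [-2.96, 2.96], [-0.34, 2.1], [-1.41, 1.46], [0.24, 2.44], [-1.37, 4.51], [0.17, 1.92], [-2.96, 2.96]. Speed limits (rad/s): [2.39, 2.39, 3.14, 3.14, 3.14, 3.14, 3.14].

### API

Orientations are given as a unit quaternion [w, x, y, z].
In Python, from rig import arm gives the robot as it stands.
- The arm moves only by the tool jog_arm, never from a script. Its argument "increments" is a list of rows, each a list of 3 entries, a list of its own where there are three numbers: the shift along the tool's x, y, z normalised to -1 to 1, where 1 is 25 mm, then the turn, a rotation vector about the tool's x, y, z normalised to -1 to 1, where 1 is 4 degrees, then the closure, from 0 (fully open) to 1 (shut). A call has 1 to 20 rows; each row shifts and turns the commanded pose from where the row before left it, along the tool's axes as they then stand; what a row does not reach is not made up. A row lasts 1/12 s, in which the tool goes at most 41.7 mm and 7.16 degrees, less where a joint would pass 70% of its speed; a pose out of reach is approached as far as the arm can. A call with a number of a shift or a turn outside -1 to 1 is refused whole. A call with a gripper value outside its range is refused whole. The fingers move at their own pace and stop on an object; "force" is the grip in N (left out, the last holds). Time passes only in rows, so rows that do not move let the fingers close. It gives the time, the measured TCP pose, the force, the opening and the grip force at its end, in the units of the state.
- arm.sense(): the state, without advancing time (a new reading comes with each control period).
- arm.get_image(name): name is "scene" or "side" or "wrist"; returns (picture, depth): 400x640x3 uint8, red, green, blue; 400x640 float32, m along the optical axis (not along the pixel's ray), 0 where there is no reading.
- arm.get_calibration(name): a dict with "camera_matrix" (3x3 intrinsics, pixels), "R" (3x3) and "t" (3): a world point X has camera coordinates R X + t. Camera axes: x right, y down, z forward; pixel columns grow to the right and rows downward; lengths in m; the calibration is good to about 2 mm. A picture is of the moment at which its call begins: read the wrist's pose just before it. get_calibration takes no time and is no camera call; for the wrist camera it gives the pose at the moment of the call.
- arm.close_job(): hands the job in; it is judged then, once.
The state is a dict: "clock": time; "joints": joint angles; "dq": joint speeds; "effort": joint torques, N m; "tcp_pos": TCP position; "ee_rot": TCP orientation; "wrist_force": force on the tool from outside, world axes, zero at the start; "wrist_torque": the same for the moment, N m; "grip_width": finger opening in m; "finger_force": force on a finger pad.
Only numpy, scipy, OpenCV 4.12 (cv2) and the standard library are available. Lean on these libraries where they do the work, as an engineer would, in place of code of your own. Each camera call takes 0.05 s, during which the arm holds its last target. There are 200 camera calls.

## Working session

There is one attempt and no reset: what is moved stays moved. The work goes in short steps, Python scripts to look and compute and a tool call to move; the robot and the scene stay as the last step left them, time stands still between calls to the robot, and variables do not carry over. Pictures are saved under pics/ and viewed, at most 10 in all, crops included, and the job is handed in when it is done.

Besides the shell and the picture viewer there is one more tool, called after "Request:" by a JSON object that holds its "op" and its "data". jog_arm: Moves the arm, as the interface text tells. Scaled input: -1 to 1 covers 25 mm each way for a shift and 4 degrees each way for a turn. Its arguments: {"type":"object","properties":{"increments":{"type":"array","items":{"type":"array"}},"force":{"type":"number"}},"required":["increments"]}

```bash
mkdir -p pics; ls; cat > h.py <<'E'
import numpy as np,cv2,os
from rig import arm
def snap(n,tag):
    c=arm.get_calibration(n); im,d=arm.get_image(n)
    np.savez(f'pics/{tag}.npz',im=im,d=d,K=c['camera_matrix'],R=c['R'],t=c['t'])
    cv2.imwrite(f'pics/{tag}.png',im[:,:,::-1]); return im,d
def cloud(tag):
    z=np.load(f'pics/{tag}.npz'); d=z['d']; v,u=np.mgrid[:400,:640]
    K=z['K']; P=np.stack([(u-K[0,2])/K[0,0]*d,(v-K[1,2])/K[1,1]*d,d],-1)
    W=(P-z['t'])@z['R']; W[d<=0]=np.nan; return z['im'],W
E
python3 - <<'E'
from h import *
a,_=snap('scene','s0');b,_=snap('side','d0');print(arm.sense())
E
```

```text
pics
{'clock': 0.1, 'joints': array([-0.10809717,  0.47772672,  0.02239917,  1.55637255, -0.01149166,
        1.10929197, -0.08311109]), 'dq': array([ 0.0006002 , -0.00129501,  0.00063831, -0.00416313,  0.0004844 ,
        0.00100885,  0.00045904]), 'effort': array([ 5.69385389e-03, -5.97765398e+01,  1.61440808e+00, -2.81952703e+01,
        1.29656185e-02,  5.02699884e-03, -1.13572563e-05]), 'tcp_pos': array([ 6.74405510e-01, -5.64822765e-05,  1.98809427e-01]), 'ee_rot': array([-5.32892205e-04,  7.07120885e-01,  7.07092184e-01, -6.42690632e-04]), 'wrist_force': array([ 0.18919659,  0.835595  , -0.92175082]), 'wrist_torque': array([-0.01490101, -0.01290592, -0.00681979]), 'finger_force': 0.0, 'grip_width': 0.08529283098194246}
```

View pics/s0.png

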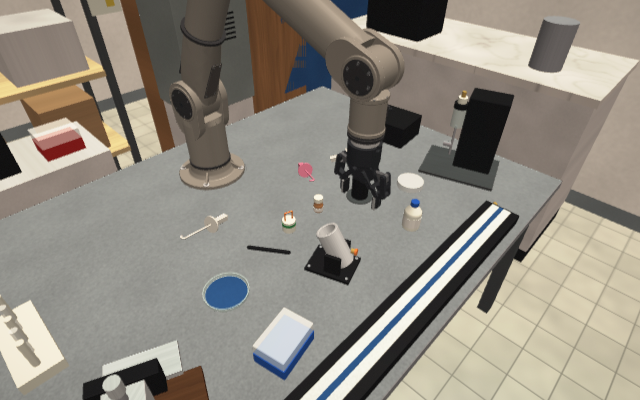

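View pics/d0.png

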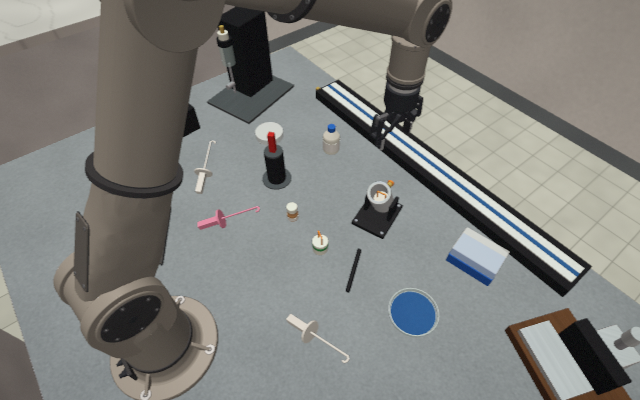

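The scene view shows the housing at (335,250), dish at (226,291), and the arm hiding the holder. The side view shows the red upright hook at (271,143) in its holder at (277,175). The lookalikes are lying flat: pink (228,217), white (205,168), white (315,333). The housing mouth is at (380,192), the dish at (413,312).

```bash
python3 - <<'E'
from h import *
for t in('d0','s0'):
    im,W=cloud(t); f=im.astype(int); r,g,b=f[...,0],f[...,1],f[...,2]
    def rep(n,m):
        m=m&~np.isnan(W[...,2])&(W[...,2]<.35)&(W[...,2]>-.02)&(abs(W[...,0]-.65)<.4)
        P=W[m]; 
        if len(P): print(t,n,len(P),np.median(P,0).round(4),P.min(0).round(3),P.max(0).round(3))
    rep('red',(r>140)&(g<50)&(b<60))
    rep('blue',(b>110)&(r<60)&(g<110))
    rep('orange',(r>170)&(g>80)&(g<150)&(b<70))
    # alu mouth
im,W=cloud('d0')
for v in range(176,206,3): print(v,[tuple((W[v,u]*1000).round(0).astype(int)) if W[v,u,0]==W[v,u,0] else None for u in range(362,402,5)])
s=cv2.resize(im[165:245,340:420],(640,640),interpolation=3)[:600]; q=cv2.resize(im[125:200,240:315],(600,600),interpolation=3)
cv2.imwrite('pics/c0.png',np.hstack([cv2.resize(s,(400,400)),cv2.resize(q,(400,400))])[:,:,::-1])
E
```

```text
d0 red 19 [0.4785 0.2609 0.1826] [0.472 0.253 0.18 ] [0.484 0.269 0.185]
d0 blue 2150 [ 0.5138 -0.2913  0.0043] [ 0.441 -0.488 -0.002] [0.875 0.49  0.104]
d0 orange 18 [ 0.6545 -0.0092  0.0847] [ 0.431 -0.038  0.049] [ 0.686 -0.004  0.1  ]
s0 blue 2163 [ 0.766  -0.2668  0.0372] [ 0.443 -0.366  0.001] [0.876 0.488 0.104]
s0 orange 17 [ 0.688  -0.0142  0.0891] [ 0.431 -0.028  0.048] [0.693 0.67  0.282]
176 [(np.int64(690), np.int64(105), np.int64(1)), (np.int64(703), np.int64(96), np.int64(-1)), (np.int64(714), np.int64(86), np.int64(1)), (np.int64(731), np.int64(80), np.int64(-6)), (np.int64(739), np.int64(67), np.int64(1)), (np.int64(753), np.int64(59), np.int64(-3)), (np.int64(767), np.int64(50), np.int64(-5)), (np.int64(774), np.int64(37), np.int64(2))]
179 [(np.int64(683), np.int64(97), np.int64(-2)), (np.int64(693), np.int64(86), np.int64(1)), (np.int64(706), np.int64(77), np.int64(0)), (np.int64(720), np.int64(69), np.int64(-2)), (np.int64(733), np.int64(60), np.int64(-3)), (np.int64(745), np.int64(51), np.int64(-4)), (np.int64(756), np.int64(40), np.int64(-2)), (np.int64(768), 
[... 2216 characters left out ...]
6), np.int64(-56), np.int64(75))]
200 [None, (np.int64(604), np.int64(-4), np.int64(59)), (np.int64(583), np.int64(-40), np.int64(112)), (np.int64(621), np.int64(-25), np.int64(66)), (np.int64(629), np.int64(-36), np.int64(71)), (np.int64(607), np.int64(-68), np.int64(121)), None, (np.int64(662), np.int64(-61), np.int64(70))]
203 [(np.int64(620), np.int64(27), np.int64(0)), (np.int64(605), np.int64(-5), np.int64(45)), (np.int64(590), np.int64(-36), np.int64(90)), (np.int64(587), np.int64(-54), np.int64(111)), (np.int64(595), np.int64(-64), np.int64(115)), (np.int64(612), np.int64(-66), np.int64(103)), (np.int64(643), np.int64(-60), np.int64(71)), (np.int64(663), np.int64(-62), np.int64(57))]
```

View pics/c0.png

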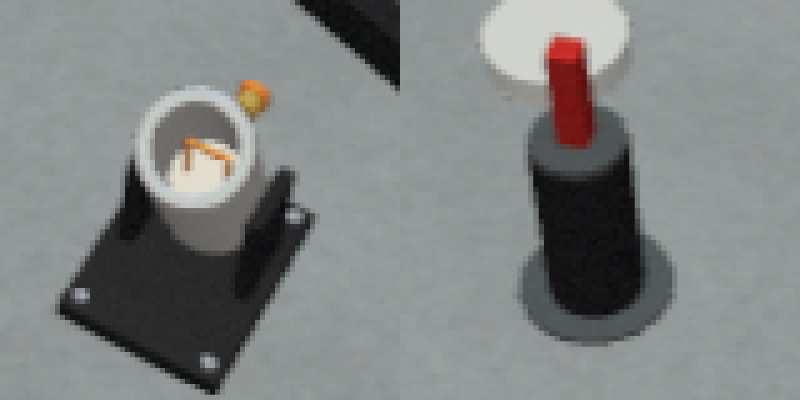

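The crop shows the loop upright-ish inside the bore (crop (210,150)), with an orange knob behind the tube at (253,98) that is not the loop. The only red, upright tool is the one in the holder. Next come geometry and a wrist view.

```bash
cat >> h.py <<'E'
def ray(tag,u,v,z0):
    z=np.load(f'pics/{tag}.npz');K=z['K'];R=z['R'];t=z['t']
    d=R.T@np.linalg.solve(K,[u,v,1.]);o=-R.T@t;return o+d*(z0-o[2])/d[2]
def proj(tag,X):
    z=np.load(f'pics/{tag}.npz');p=z['K']@(z['R']@np.asarray(X,float)+z['t']);return (p[:2]/p[2]).round(1)
E
python3 - <<'E'
from h import *
for p in [(352,222.75),(383.4,238.1),(402.6,205.3)]: print('corner',ray('d0',*p,.012).round(4))
# mouth rim: crop ellipse centre (196,148), outer left(137,..),right(256)
print('mouth',ray('d0',340+197/5,165+147/5.333,.127).round(4))
im,W=cloud('d0');f=im.astype(int)
m=(f[...,2]>110)&(f[...,0]<60)&(f[...,1]<110)&(abs(W[...,2])<.015)&(abs(W[...,0]-.5)<.12)&(abs(W[...,1]+.29)<.12)
c=cv2.minEnclosingCircle(W[m][:,:2].astype(np.float32));print('dish',c)
w,_=snap('wrist','w0');c=arm.get_calibration('wrist');print(c)
for n,X in dict(mouth=[.61,-.035,.127],dish=[.51,-.29,0],hook=[.4785,.26,.184]).items():print(n,proj('w0',X))
E
```

```text
corner [ 0.5454 -0.013   0.012 ]
corner [ 0.5787 -0.1037  0.012 ]
corner [ 0.6993 -0.0579  0.012 ]
mouth [ 0.6052 -0.0415  0.127 ]
dish ((0.493035227060318, -0.295294851064682), 0.05276072770357132)
{'camera_matrix': array([[352.99637094,   0.        , 316.88586473],
       [  0.        , 352.99637094, 203.36622178],
       [  0.        ,   0.        ,   1.        ]]), 'R': array([[ 9.99997436e-01,  1.82029577e-04, -2.25701535e-03],
       [ 9.03379374e-04, -9.46073221e-01,  3.23951607e-01],
       [-2.07633300e-03, -3.23952816e-01, -9.46070960e-01]]), 't': array([-0.67288566, -0.04251937,  0.38138966])}
mouth [234.8 245.4]
dish [195.7 376.3]
hook [-246.3 -457.5]
```

View pics/w0.png

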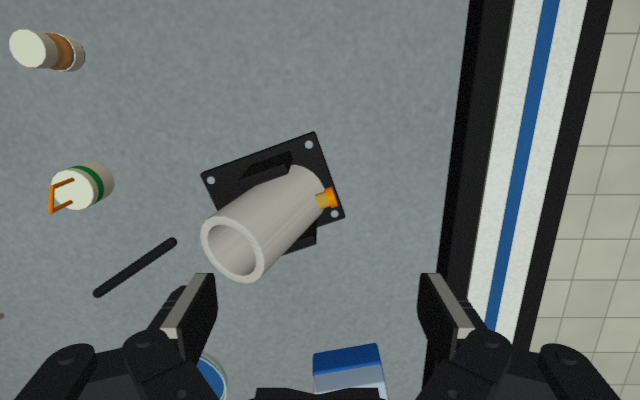

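The wrist view shows the housing with its plate corners at (202,175), (315,132), (345,215), its mouth at about (233,250) opening towards the robot, the knob at (328,198), and the spare at (75,190).

```bash
cat >> h.py <<'E'
def housing(c,yaw):
    x=np.array([np.cos(yaw),np.sin(yaw),0]);y=np.array([-x[1],x[0],0]);zz=np.array([0,0,1.])
    a=np.radians(28);bx=np.cos(a)*x+np.sin(a)*zz;bz=-np.sin(a)*x+np.cos(a)*zz
    return x,y,bx,bz
E
python3 - <<'E'
from h import *
cs=[ray('w0',*p,.012) for p in [(202,175),(315,132),(345,215)]]
for c in cs:print(c.round(4))
print('sizes',np.linalg.norm(cs[0]-cs[1]),np.linalg.norm(cs[1]-cs[2]))
e=cs[1]-cs[0];print('yawW',np.degrees(np.arctan2(e[1],e[0])),'centre',((cs[0]+cs[2])/2).round(4))
print('mouthW',ray('w0',233.5,251,.127).round(4))
from scipy.optimize import least_squares
# joint: mouth + yaw from plate
yaw=np.radians(20.8)
for M in ([.6052,-.0415,.127],ray('w0',233.5,251,.127)):
    M=np.array(M);x,y,bx,bz=housing(M,yaw)
    for ph in (-.45,-.2,0,.2,.45):
        h=M-62*1e-3*bz+.028*(np.sin(ph)*bx+np.cos(ph)*bz)
        print(ph,[proj('d0',h+s*y*.012) for s in(1,-1)])
z=np.load('pics/w0.npz');print('campos',-z['R'].T@z['t'])
E
```

```text
[ 0.5518 -0.0087  0.012 ]
[0.6709 0.0361 0.012 ]
[ 0.7035 -0.0536  0.012 ]
sizes 0.12718827328818513 0.09541846604013154
yawW 20.62998646595874 centre [ 0.6277 -0.0311  0.012 ]
mouthW [ 0.6086 -0.0397  0.127 ]
-0.45 [array([374.8, 198.1]), array([382.9, 201.8])]
-0.2 [array([375.8, 195.7]), array([384. , 199.4])]
0 [array([376.7, 193.8]), array([384.9, 197.5])]
0.2 [array([377.6, 192. ]), array([385.8, 195.7])]
0.45 [array([378.8, 190.1]), array([386.9, 193.6])]
-0.45 [array([375.3, 197.1]), array([383.4, 200.7])]
-0.2 [array([376.3, 194.7]), array([384.4, 198.3])]
0 [array([377.2, 192.8]), array([385.3, 196.4])]
0.2 [array([378.1, 191. ]), array([386.3, 194.6])]
0.45 [array([379.3, 189. ]), array([387.4, 192.6])]
campos [0.67366317 0.08344801 0.37294707]
```

```bash
cat >> h.py <<'E'
from scipy.spatial.transform import Rotation as Ro
def cur():
    s=arm.sense();q=s['ee_rot'];return s['tcp_pos'],Ro.from_quat([q[1],q[2],q[3],q[0]])
def plan(p1,R1,n,p0=None,R0=None):
    """constant row (25mm,4deg units) taking current pose to target in n rows"""
    if p0 is None:p0,R0=cur()
    w=(R0.inv()*R1).as_rotvec()/n
    A=sum((R0*Ro.from_rotvec(w*i)).as_matrix() for i in range(n))
    s=np.linalg.solve(A,np.asarray(p1)-p0)
    print('rows',n,'shift',(s/.025).round(3).tolist(),'turn',(np.degrees(w)/4).round(3).tolist())
E
python3 - <<'E'
from h import *
p,R=cur();z=np.load('pics/w0.npz');cp=-z['R'].T@z['t'];ca=z['R'][2]
M=np.array([.607,-.0405,.127]);x,y,bx,bz=housing(M,np.radians(20.7))
k=np.cross(ca,-bz);D=Ro.from_rotvec(k/np.linalg.norm(k)*np.arccos(ca@-bz))
c1=M+.22*bz
p1=c1+D.apply(p-cp);print(p1,(D*R).as_matrix()[:,2]);plan(p1,D*R,12);plan(p1,D*R,14)
E
```

```text
[ 0.59815884 -0.06741902  0.14967401] [ 0.38101565  0.47617315 -0.7925189 ]
rows 12 shift [-0.235, -0.298, 0.058] turn [-0.538, 0.571, -0.184]
rows 14 shift [-0.201, -0.256, 0.049] turn [-0.461, 0.489, -0.157]
```

```bash
python3 - <<'E'
from h import *
p,R=cur();z=np.load('pics/w0.npz');cp=-z['R'].T@z['t'];K=z['K']
M=np.array([.607,-.0405,.127]);x,y,bx,bz=housing(M,np.radians(20.7))
for s in(.22,.25):
  for b in (0,8,14):
    D=Ro.from_euler('xy',[b,-22],degrees=True)
    c1=M+s*bz;p1=c1+D.apply(p-cp);Rc=z['R']@D.inv().as_matrix()
    q=K@(Rc@(M-.05*bz-c1));print(s,b,'tcp',p1.round(3),'px',(q[:2]/q[2]).round(0),(D*R).as_matrix()[:,2].round(2));plan(p1,D*R,12)
E
```

```text
0.22 0 tcp [ 0.576 -0.16   0.16 ] px [349.  12.] [ 0.37 -0.   -0.93]
rows 12 shift [-0.535, -0.347, 0.071] turn [-0.458, -0.0, 0.0]
0.22 8 tcp [ 0.58  -0.135  0.151] px [347.  72.] [ 0.37  0.14 -0.92]
rows 12 shift [-0.456, -0.344, 0.074] turn [-0.458, 0.165, -0.032]
0.22 14 tcp [ 0.582 -0.116  0.146] px [346. 112.] [ 0.36  0.24 -0.9 ]
rows 12 shift [-0.396, -0.342, 0.077] turn [-0.456, 0.288, -0.056]
0.25 0 tcp [ 0.563 -0.165  0.187] px [349.  12.] [ 0.37 -0.   -0.93]
rows 12 shift [-0.551, -0.375, -0.024] turn [-0.458, -0.0, 0.0]
0.25 8 tcp [ 0.567 -0.14   0.178] px [347.  72.] [ 0.37  0.14 -0.92]
rows 12 shift [-0.466, -0.372, -0.022] turn [-0.458, 0.165, -0.032]
0.25 14 tcp [ 0.569 -0.121  0.173] px [346. 112.] [ 0.36  0.24 -0.9 ]
rows 12 shift [-0.401, -0.371, -0.02] turn [-0.456, 0.288, -0.056]
```

Request:
{"op": "jog_arm", "data": {"increments": [[[-0.47,-0.37,-0.02],[-0.46,0.16,-0.03],0],[[-0.47,-0.37,-0.02],[-0.46,0.16,-0.03],0],[[-0.47,-0.37,-0.02],[-0.46,0.16,-0.03],0],[[-0.47,-0.37,-0.02],[-0.46,0.16,-0.03],0],[[-0.47,-0.37,-0.02],[-0.46,0.16,-0.03],0],[[-0.47,-0.37,-0.02],[-0.46,0.16,-0.03],0],[[-0.47,-0.37,-0.02],[-0.46,0.16,-0.03],0],[[-0.47,-0.37,-0.02],[-0.46,0.16,-0.03],0],[[-0.47,-0.37,-0.02],[-0.46,0.16,-0.03],0],[[-0.47,-0.37,-0.02],[-0.46,0.16,-0.03],0],[[-0.47,-0.37,-0.02],[-0.46,0.16,-0.03],0],[[-0.47,-0.37,-0.02],[-0.46,0.16,-0.03],0],[[0,0,0],[0,0,0],0],[[0,0,0],[0,0,0],0]]}}

```text
clock: 1.32
tcp_pos: [0.5668, -0.1427, 0.1772]
ee_rot: [0.088, 0.685, 0.7, 0.182]
wrist_force: [0.1, 0.0, -0.4]
grip_width: 0.0854
finger_force: 0.0
```

```bash
python3 - <<'E'
from h import *
im,d=snap('wrist','w1');print(proj('w1',[.607,-.0405,.127]))
c=im[0:200,250:450];cv2.imwrite('pics/c1.png',cv2.resize(c,(600,600),interpolation=3)[:,:,::-1])
E
```

```text
[346.1  67.3]
```

View pics/c1.png

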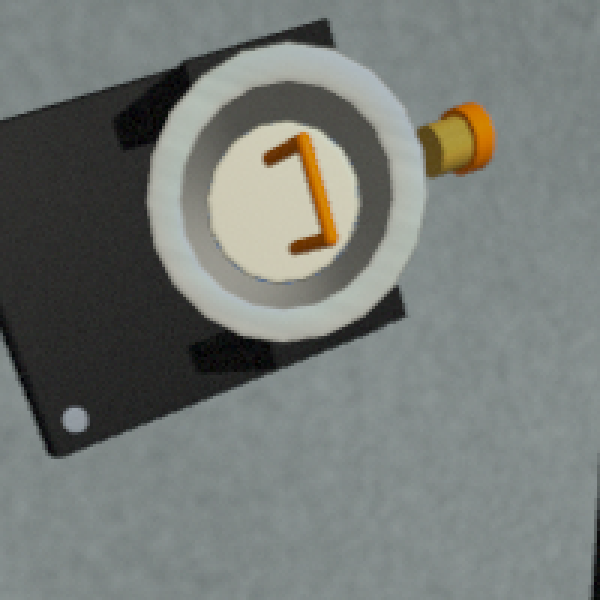

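The close crop shows the loop's bar from (303,138) to (331,240), displaced towards the knob. So it leans to the bore's +x. Now I fit the housing pose from each view.

```bash
python3 - <<'E'
from h import *
from scipy.optimize import least_squares
zs={t:np.load(f'pics/{t}.npz') for t in('w0','w1','d0')}
def pr(t,X):
    z=zs[t];q=z['K']@(z['R']@X+z['t']);return q[:2]/q[2]
f=lambda X,Y:(250+X/3,Y/3)
g=lambda X,Y:(340+X/5,165+Y/5.333)
corn={'w0':{(-1,1):(202,175),(1,1):(315,132),(1,-1):(345,215)},
'w1':{(-1,-1):f(53,458),(1,-1):f(405,317),(1,1):f(330,18)},
'd0':{(-1,1):g(60,308),(-1,-1):g(217,390),(1,-1):g(313,215)}}
cen={'w0':(233.5,251),'w1':f(287.5,192),'d0':g(197,147)}
bar={'w1':(f(303,137),f(331,241)),'d0':(g(188,142),g(233,160))}
def off(yaw):
    return None
def res(q,ts):
    cx,cy,yaw,ph,m=q;r=[]
    c=np.array([cx,cy,0]);x,y,bx,bz=housing(c,yaw);M=c+m*x+[0,0,.127]
    for t in ts:
        for (a,b),px in corn[t].items(): r+=list(pr(t,c+a*.065*x+b*.05*y+[0,0,.012])-px)
        rim=np.mean([pr(t,M+.031*(np.cos(k)*bx+np.sin(k)*y)) for k in np.arange(0,6.28,.2618)],0)
        r+=list((rim-cen[t])*2)
        if t in bar:
            h=M-.062*bz+.028*(np.sin(ph)*bx+np.cos(ph)*bz)
            for s,px in zip((1,-1),bar[t]): r+=list(pr(t,h+s*y*.012)-px)
    return r
for ts in(['w0'],['w1'],['d0'],['w0','w1'],['w0','w1','d0']):
    o=least_squares(res,[.627,-.033,.36,.1,-.018],args=(ts,));q=o.x
    c=np.array([q[0],q[1],0]);x,*_=housing(c,q[2]);print(ts,q.round(4),'M',(c+q[4]*x).round(4)[:2],'rms',np.sqrt(np.mean(o.fun**2)).round(2))
E
```

```text
['w0'] [ 0.6279 -0.0326  0.3642  0.0784 -0.0212] M [ 0.6081 -0.0402] rms 1.53
['w1'] [ 0.6309 -0.0307  0.3328  0.2766 -0.0258] M [ 0.6065 -0.0391] rms 2.01
['d0'] [ 0.6221 -0.0349  0.3666  0.2667 -0.0181] M [ 0.6052 -0.0414] rms 0.37
['w0', 'w1'] [ 0.629  -0.0316  0.3502  0.2583 -0.0231] M [ 0.6073 -0.0395] rms 2.28
['w0', 'w1', 'd0'] [ 0.6287 -0.0317  0.3504  0.256  -0.0228] M [ 0.6073 -0.0395] rms 1.97
```

```bash
python3 - <<'E'
from h import *
R1=Ro.from_matrix(np.array([[0,1,0],[1,0,0],[0,0,-1.]]).T)
plan([.4785,.22,.30],R1,18)
E
```

```text
rows 18 shift [0.824, -0.135, -0.25] turn [0.306, -0.107, 0.019]
```

Request:
{"op": "jog_arm", "data": {"increments": [[[0.82,-0.13,-0.25],[0.306,-0.107,0.02],0],[[0.82,-0.13,-0.25],[0.306,-0.107,0.02],0],[[0.82,-0.13,-0.25],[0.306,-0.107,0.02],0],[[0.82,-0.13,-0.25],[0.306,-0.107,0.02],0],[[0.82,-0.13,-0.25],[0.306,-0.107,0.02],0],[[0.82,-0.13,-0.25],[0.306,-0.107,0.02],0],[[0.82,-0.13,-0.25],[0.306,-0.107,0.02],0],[[0.82,-0.13,-0.25],[0.306,-0.107,0.02],0],[[0.82,-0.13,-0.25],[0.306,-0.107,0.02],0],[[0.82,-0.13,-0.25],[0.306,-0.107,0.02],0],[[0.82,-0.13,-0.25],[0.306,-0.107,0.02],0],[[0.82,-0.13,-0.25],[0.306,-0.107,0.02],0],[[0.82,-0.13,-0.25],[0.306,-0.107,0.02],0],[[0.82,-0.13,-0.25],[0.306,-0.107,0.02],0],[[0.82,-0.13,-0.25],[0.306,-0.107,0.02],0],[[0.82,-0.13,-0.25],[0.306,-0.107,0.02],0],[[0.82,-0.13,-0.25],[0.306,-0.107,0.02],0],[[0.82,-0.13,-0.25],[0.306,-0.107,0.02],0],[[0,0,0],[0,0,0],0],[[0,0,0],[0,0,0],0]]}}

```text
clock: 3.03
tcp_pos: [0.4804, 0.221, 0.3007]
ee_rot: [0.001, 0.706, 0.709, 0.001]
wrist_force: [0.7, 0.4, -0.4]
grip_width: 0.0854
finger_force: 0.0
```

```bash
python3 - <<'E'
from h import *
im,d=snap('wrist','w2');u,v=proj('w2',[.4785,.261,.15]).astype(int);print(u,v)
f=im.astype(int);m=(f[...,0]>90)&(f[...,1]<60)&(f[...,2]<60)
ys,xs=np.nonzero(m);print(len(xs),xs.min(),xs.max(),ys.min(),ys.max())
u0=max(0,min(u-70,500));v0=max(0,min(v-70,260));print(u0,v0)
cv2.imwrite('pics/c2.png',cv2.resize(im[v0:v0+140,u0:u0+140],(560,560),interpolation=3)[:,:,::-1])
E
```

```text
316 133
604 280 333 117 324
246 63
```

View pics/c2.png

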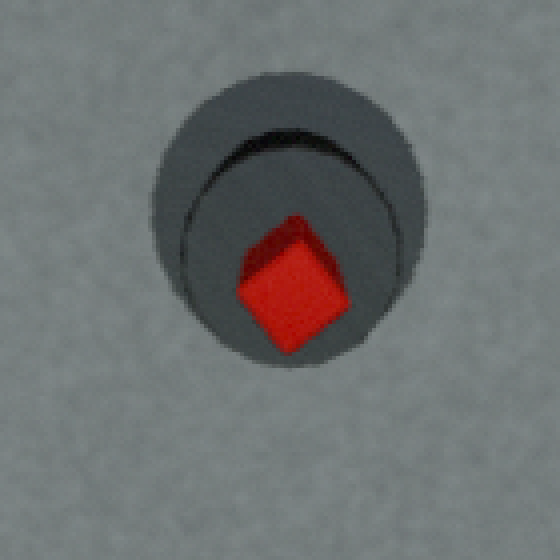

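The crop shows the red handle's top face with corners at (238,292), (297,238), (351,302), (289,355), turned about 45° in the picture, and the flange below it.

```bash
python3 - <<'E'
from h import *
P=[ray('w2',246+a/4,63+b/4,.184) for a,b in [(238,292),(297,238),(351,302),(289,355)]]
for i in range(4):
    e=P[(i+1)%4]-P[i];print(P[i].round(4),np.linalg.norm(e).round(4),np.degrees(np.arctan2(e[1],e[0])).round(1))
c=np.mean(P,0);print('handle',c.round(4))
# flange top z=.12: ellipse extents x 183..402 , y 148..368
print('flange',ray('w2',246+292.5/4,63+258/4,.12).round(4),'wid',ray('w2',246+402/4,63+258/4,.12)-ray('w2',246+183/4,63+258/4,.12))
for k in (0,1):
  ang=np.radians(0)
E
```

```text
[0.4698 0.2631 0.184 ] 0.0162 42.2
[0.4818 0.2739 0.184 ] 0.017 -48.9
[0.493  0.2611 0.184 ] 0.0167 -139.0
[0.4803 0.2502 0.184 ] 0.0166 129.1
handle [0.4812 0.2621 0.184 ]
flange [0.4814 0.2624 0.12  ] wid [0.05418591 0.00023634 0.        ]
```

```bash
python3 - <<'E'
from h import *
print(arm.sense()['joints'].round(2))
for a in(41.3,-48.7):
    a=np.radians(a);y=np.array([np.cos(a),np.sin(a),0]);z=np.array([0,0,-1.]);x=np.cross(y,z)
    R1=Ro.from_matrix(np.c_[x,y,z]);plan([.4813,.2622,.26],R1,14)
    plan([.4813,.2622,.137],R1,8,np.array([.4813,.2622,.26]),R1)
E
```

```text
[-0.28  0.17 -0.3   1.76  0.05  1.22 -0.6 ]
rows 14 shift [0.118, 0.044, 0.115] turn [0.001, 0.001, -0.735]
rows 8 shift [0.0, 0.0, 0.615] turn [0.0, 0.0, 0.0]
rows 14 shift [0.118, -0.046, 0.115] turn [0.002, -0.0, 0.872]
rows 8 shift [0.0, -0.0, 0.615] turn [0.0, 0.0, 0.0]
```

Request:
{"op": "jog_arm", "data": {"increments": [[[0.118,0.044,0.115],[0,0,-0.735],0],[[0.118,0.044,0.115],[0,0,-0.735],0],[[0.118,0.044,0.115],[0,0,-0.735],0],[[0.118,0.044,0.115],[0,0,-0.735],0],[[0.118,0.044,0.115],[0,0,-0.735],0],[[0.118,0.044,0.115],[0,0,-0.735],0],[[0.118,0.044,0.115],[0,0,-0.735],0],[[0.118,0.044,0.115],[0,0,-0.735],0],[[0.118,0.044,0.115],[0,0,-0.735],0],[[0.118,0.044,0.115],[0,0,-0.735],0],[[0.118,0.044,0.115],[0,0,-0.735],0],[[0.118,0.044,0.115],[0,0,-0.735],0],[[0.118,0.044,0.115],[0,0,-0.735],0],[[0.118,0.044,0.115],[0,0,-0.735],0],[[0,0,0],[0,0,0],0],[[0,0,0],[0,0,0],0]]}}

```text
clock: 4.42
tcp_pos: [0.4815, 0.2604, 0.2597]
ee_rot: [0.001, 0.415, 0.91, -0.0]
wrist_force: [-0.1, 1.2, -0.3]
grip_width: 0.0853
finger_force: 0.0
```

```bash
python3 - <<'E'
from h import *
a=np.radians(41.3);y=np.array([np.cos(a),np.sin(a),0]);z=np.array([0,0,-1.]);x=np.cross(y,z)
plan([.4813,.2622,.137],Ro.from_matrix(np.c_[x,y,z]),10)
E
```

```text
rows 10 shift [0.006, 0.004, 0.491] turn [-0.0, 0.002, -0.007]
```

Request:
{"op": "jog_arm", "data": {"increments": [[[0.01,0.005,0.49],[0,0,0],0],[[0.01,0.005,0.49],[0,0,0],0],[[0.01,0.005,0.49],[0,0,0],0],[[0.01,0.005,0.49],[0,0,0],0],[[0.01,0.005,0.49],[0,0,0],0],[[0.01,0.005,0.49],[0,0,0],0],[[0,0,0.49],[0,0,0],0],[[0,0,0.49],[0,0,0],0],[[0,0,0.49],[0,0,0],0],[[0,0,0.49],[0,0,0],0],[[0,0,0],[0,0,0],0.5],[[0,0,0],[0,0,0],1],[[0,0,0],[0,0,0],1],[[0,0,0],[0,0,0],1],[[0,0,0],[0,0,0],1],[[0,0,0],[0,0,0],1],[[0,0,0],[0,0,0],1],[[0,0,0],[0,0,0],1]], "force": 80}}

```text
clock: 5.92
tcp_pos: [0.4818, 0.2631, 0.1384]
ee_rot: [0.001, 0.414, 0.91, 0.001]
wrist_force: [-0.6, -0.7, 6.4]
grip_width: 0.0158
finger_force: 78.9
```

Request:
{"op": "jog_arm", "data": {"increments": [[[0,0,-0.3],[0,0,0],1],[[0,0,-0.6],[0,0,0],1],[[0,0,-0.6],[0,0,0],1],[[0,0,-0.6],[0,0,0],1],[[0,0,-0.6],[0,0,0],1],[[0,0,-0.6],[0,0,0],1],[[0,0,-0.6],[0,0,0],1],[[0,0,-0.6],[0,0,0],1],[[0,0,-0.6],[0,0,0],1],[[0,0,-0.6],[0,0,0],1],[[0,0,-0.6],[0,0,0],1],[[0,0,0],[0,0,0],1],[[0,0,0],[0,0,0],1]]}}

```text
clock: 7.0
tcp_pos: [0.4811, 0.263, 0.2953]
ee_rot: [0.001, 0.413, 0.911, 0.0]
wrist_force: [-1.1, 0.3, -0.5]
grip_width: 0.0159
finger_force: 78.3
```

```bash
python3 - <<'E'
from h import *
s=arm.sense();print(s['wrist_force'],s['joints'].round(2))
im,d=snap('side','d3');w,_=snap('wrist','w3')
u,v=proj('d3',[.4818,.263,.17]).astype(int);print(u,v)
a=cv2.resize(im[v-50:v+50,u-50:u+50],(400,400),interpolation=3)
b=cv2.resize(w[:,120:520],(400,400))
cv2.imwrite('pics/c3.png',np.hstack([a,b])[:,:,::-1])
E
```

```text
[-1.14915046  0.25636573 -0.51785397] [-0.27  0.22 -0.41  1.72  0.09  1.22  0.02]
271 136
```

View pics/c3.png

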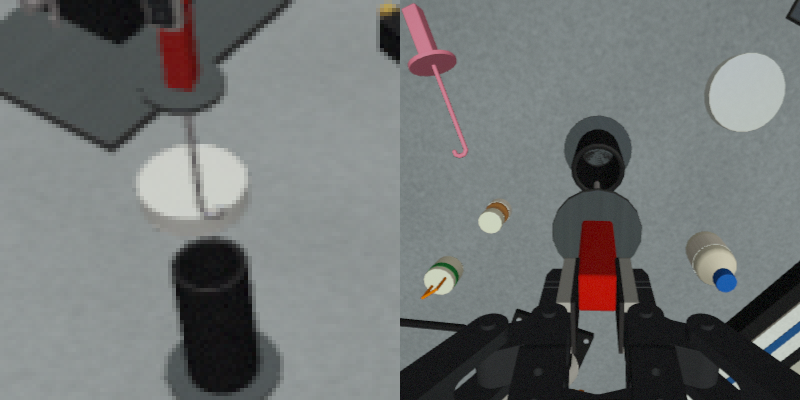

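The side crop shows the lifted hook: rod bottom at (200,214), with the J end to the right at about (218,213).

```bash
python3 - <<'E'
from h import *
b=np.array([.4815,.2632,.1614])
t=lambda q:((q-[271-50,136-50])*4).round(0)
print('rod',t(proj('d3',b)),'flange',t(proj('d3',b+[0,0,.1105])))
for h in(41.3,131.3,221.3,311.3):
    a=np.radians(h);print(h,t(proj('d3',b+[.014*np.cos(a),.014*np.sin(a),.010])))
im,_=cloud('d3');c=im[136-5:136+10,271-10:271+15]
print('w3 tip px for each');
for h in(41.3,131.3,221.3,311.3):
    a=np.radians(h);print(h,proj('w3',b+[.014*np.cos(a),.014*np.sin(a),.010]),proj('w3',b))
cv2.imwrite('pics/c4.png',cv2.resize(im[115:145,250:290],(800,600),interpolation=3)[:,:,::-1])
E
```

```text
rod [203. 212.] flange [185.  84.]
41.3 [206. 188.]
131.3 [181. 199.]
221.3 [196. 215.]
311.3 [221. 204.]
w3 tip px for each
41.3 [335.3 184.6] [319.2 181.6]
131.3 [319.3 169. ] [319.2 181.6]
221.3 [303.2 184.7] [319.2 181.6]
311.3 [319.3 199.8] [319.2 181.6]
```

View pics/c4.png

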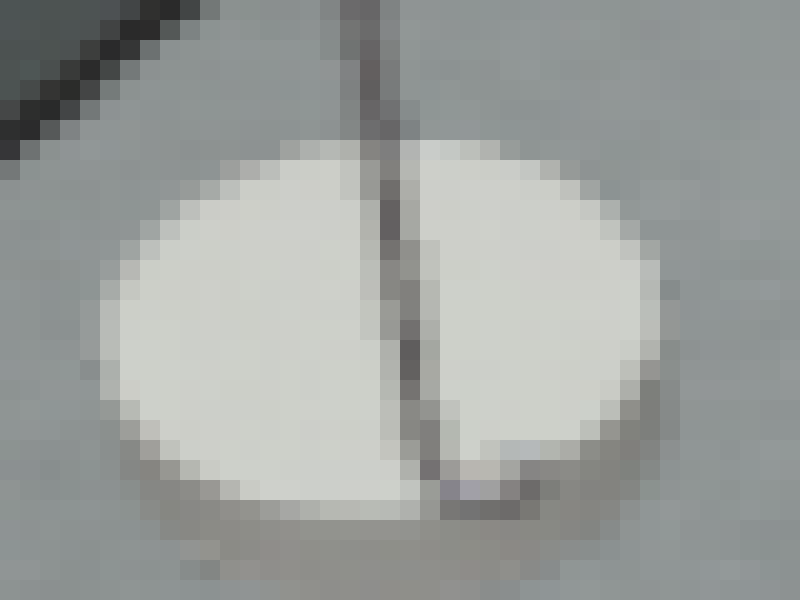

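The J end is at (530,480) in this enlargement with the rod at (445,490). So the hook's +x is at yaw -48.7°, the tool's -x direction.

```bash
cat >> h.py <<'E'
M=np.array([.607,-.0398,.127]);HX,HY,BX,BZ=housing(M,.355);L=.1339
def tcp_for(tip,hx,hz): # hook x, z dirs
    hx=hx/np.linalg.norm(hx);hy=np.cross(hz,hx);return tip+hz*L,Ro.from_matrix(np.c_[-hx,hy,-hz])
def bore(x,y,z):return M+(x*BX+y*HY+z*BZ)/1000
def now():
    p,R=cur();m=R.as_matrix();tip=p+m[:,2]*L;d=tip-M
    print('tip bore mm',(np.array([d@BX,d@HY,d@BZ])*1e3).round(1),'world',tip.round(4));return tip
E
python3 - <<'E'
from h import *
p1,R1=tcp_for(bore(-15.5,0,60),BX,BZ);print(p1,now())
p0,R0=cur();n=22
plan(p1,R1,n)
w=(R0.inv()*R1).as_rotvec()/n;A=sum((R0*Ro.from_rotvec(w*i)).as_matrix() for i in range(n));s=np.linalg.solve(A,p1-p0)
p,R=p0,R0
for i in range(n):
    p=p+R.apply(s);R=R*Ro.from_rotvec(w)
    if i%3==0:print(i,p.round(3),(p+R.as_matrix()[:,2]*L).round(3))
E
```

```text
tip bore mm [  3.2 327.3  35.5] world [0.4803 0.2623 0.1599]
[ 0.5088132  -0.07619835  0.29092673] [0.48027652 0.26225184 0.15989379]
rows 22 shift [-0.233, -0.613, 0.029] turn [-0.193, -0.278, -0.769]
0 [0.473 0.248 0.293] [0.476 0.247 0.159]
3 [0.454 0.202 0.291] [0.467 0.2   0.157]
6 [0.444 0.154 0.288] [0.466 0.153 0.156]
9 [0.442 0.105 0.286] [0.472 0.106 0.155]
12 [0.447 0.056 0.284] [0.487 0.06  0.156]
15 [0.461 0.009 0.284] [0.508 0.018 0.159]
18 [ 0.481 -0.036  0.286] [ 0.535 -0.021  0.165]
21 [ 0.509 -0.076  0.291] [ 0.568 -0.054  0.173]
```

Request:
{"op": "jog_arm", "data": {"increments": [[[-0.233,-0.613,0.03],[-0.193,-0.278,-0.769],1],[[-0.233,-0.613,0.03],[-0.193,-0.278,-0.769],1],[[-0.233,-0.613,0.03],[-0.193,-0.278,-0.769],1],[[-0.233,-0.613,0.03],[-0.193,-0.278,-0.769],1],[[-0.233,-0.613,0.03],[-0.193,-0.278,-0.769],1],[[-0.233,-0.613,0.03],[-0.193,-0.278,-0.769],1],[[-0.233,-0.613,0.03],[-0.193,-0.278,-0.769],1],[[-0.233,-0.613,0.03],[-0.193,-0.278,-0.769],1],[[-0.233,-0.613,0.03],[-0.193,-0.278,-0.769],1],[[-0.233,-0.613,0.03],[-0.193,-0.278,-0.769],1],[[-0.233,-0.613,0.03],[-0.193,-0.278,-0.769],1],[[-0.233,-0.613,0.03],[-0.193,-0.278,-0.769],1],[[-0.233,-0.613,0.03],[-0.193,-0.278,-0.769],1],[[-0.233,-0.613,0.03],[-0.193,-0.278,-0.769],1],[[-0.233,-0.613,0.03],[-0.193,-0.278,-0.769],1],[[-0.233,-0.613,0.03],[-0.193,-0.278,-0.769],1],[[-0.233,-0.613,0.03],[-0.193,-0.278,-0.769],1],[[-0.233,-0.613,0.03],[-0.193,-0.278,-0.769],1]]}}

```text
clock: 8.6
tcp_pos: [0.4732, -0.0214, 0.2844]
ee_rot: [0.199, -0.064, 0.977, 0.036]
wrist_force: [-0.2, 0.0, -1.2]
grip_width: 0.0161
finger_force: 78.4
```

Request:
{"op": "jog_arm", "data": {"increments": [[[-0.233,-0.613,0.03],[-0.193,-0.278,-0.769],1],[[-0.233,-0.613,0.03],[-0.193,-0.278,-0.769],1],[[-0.233,-0.613,0.03],[-0.193,-0.278,-0.769],1],[[-0.233,-0.613,0.03],[-0.193,-0.278,-0.769],1],[[0,0,0],[0,0,0],1],[[0,0,0],[0,0,0],1],[[0,0,0],[0,0,0],1]]}}

```text
clock: 9.18
tcp_pos: [0.5085, -0.0748, 0.2899]
ee_rot: [0.237, -0.171, 0.955, 0.044]
wrist_force: [-0.6, -0.4, -0.4]
grip_width: 0.0159
finger_force: 78.5
```

```bash
python3 - <<'E'
from h import *
now();p1,R1=tcp_for(bore(-15.5,0,15),BX,BZ);plan(p1,R1,4);print(arm.sense()['joints'].round(2))
E
```

```text
tip bore mm [-16.    1.6  59.1] world [ 0.5672 -0.0528  0.1717]
rows 4 shift [-0.003, -0.015, 0.441] turn [0.006, -0.004, -0.007]
[-0.08 -0.11  0.26  2.16 -0.34  0.7   2.32]
```

Request:
{"op": "jog_arm", "data": {"increments": [[[0,-0.015,0.44],[0,0,0],1],[[0,-0.015,0.44],[0,0,0],1],[[0,-0.015,0.44],[0,0,0],1],[[0,-0.015,0.44],[0,0,0],1],[[0,0,0],[0,0,0],1],[[0,0,0],[0,0,0],1]]}}

```text
clock: 9.68
tcp_pos: [0.5289, -0.0693, 0.2509]
ee_rot: [0.237, -0.171, 0.955, 0.044]
wrist_force: [-0.3, -0.4, -1.0]
grip_width: 0.0156
finger_force: 78.5
```

```bash
python3 - <<'E'
from h import *
t=now()
w,_=snap('wrist','w4');im,_=snap('side','d4');print('w tip',proj('w4',t),'mouth',proj('w4',M),'side tip',proj('d4',t),'top of rod',proj('d4',t+.1*BZ))
a=cv2.resize(im[135:215,340:420],(400,400),interpolation=3)
u,v=proj('w4',M).astype(int);u0=max(0,u-70);v0=max(0,v-70);print(u0,v0)
b=cv2.resize(w[v0:v0+140,u0:u0+140],(400,400),interpolation=3)
cv2.imwrite('pics/c5.png',np.hstack([a,b])[:,:,::-1])
E
```

```text
tip bore mm [-15.6  -0.3  14.7] world [ 0.5877 -0.0473  0.1326]
w tip [316.5 181.4] mouth [316.8 193.1] side tip [376.2 195.9] top of rod [371.2 185.7]
246 123
```

View pics/c5.png

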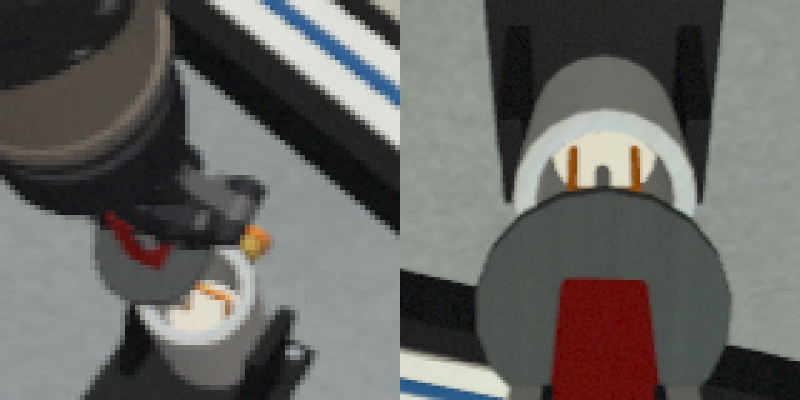

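The wrist crop shows the rod end at (603,170), centred between the loop's legs at (573,165) and (635,165). The aim is good, so I go down.

Request:
{"op": "jog_arm", "data": {"increments": [[[0,0,0.36],[0,0,0],1],[[0,0,0.36],[0,0,0],1],[[0,0,0.36],[0,0,0],1],[[0,0,0.36],[0,0,0],1],[[0,0,0.36],[0,0,0],1],[[0,0,0],[0,0,0],1]]}}

```text
clock: 10.28
tcp_pos: [0.5488, -0.0616, 0.2103]
ee_rot: [0.237, -0.171, 0.955, 0.044]
wrist_force: [-0.1, 0.3, -1.3]
grip_width: 0.0156
finger_force: 78.5
```

Request:
{"op": "jog_arm", "data": {"increments": [[[0,0,0.2],[0,0,0],1],[[0,0,0.2],[0,0,0],1],[[0,0,0.2],[0,0,0],1],[[0,0,0.2],[0,0,0],1],[[0,0,0.12],[0,0,0],1],[[0,0,0],[0,0,0],1],[[0,0,0],[0,0,0],1]]}}

```text
clock: 10.87
tcp_pos: [0.5593, -0.0586, 0.1922]
ee_rot: [0.239, -0.171, 0.955, 0.043]
wrist_force: [-0.1, -0.0, -1.2]
grip_width: 0.0161
finger_force: 78.5
```

```bash
python3 - <<'E'
from h import *
now();print(arm.sense()['wrist_force'])
E
```

```text
tip bore mm [-14.6  -0.9 -52.3] world [ 0.6183 -0.0366  0.074 ]
[-0.10196015 -0.01476811 -1.23706754]
```

Request:
{"op": "jog_arm", "data": {"increments": [[[-0.12,0.007,0],[0,0,0],1],[[-0.12,0.007,0],[0,0,0],1],[[-0.12,0.007,0],[0,0,0],1],[[-0.12,0.007,0],[0,0,0],1],[[-0.1,0.007,0],[0,0,0],1],[[0,0,0],[0,0,0],1],[[0,0,0],[0,0,0],1]]}}

```text
clock: 11.45
tcp_pos: [0.5712, -0.0532, 0.1993]
ee_rot: [0.239, -0.171, 0.955, 0.043]
wrist_force: [-0.1, -0.3, -1.5]
grip_width: 0.0159
finger_force: 78.5
```

Request:
{"op": "jog_arm", "data": {"increments": [[[0,0,-0.12],[0,0,0],1],[[0,0,-0.12],[0,0,0],1],[[0,0,-0.12],[0,0,0],1],[[0,0,-0.12],[0,0,0],1],[[0,0,-0.12],[0,0,0],1],[[0,0,-0.12],[0,0,0],1],[[0,0,0],[0,0,0],1],[[0,0,0],[0,0,0],1]]}}

```text
clock: 12.12
tcp_pos: [0.5631, -0.0563, 0.2153]
ee_rot: [0.239, -0.171, 0.955, 0.043]
wrist_force: [1.1, -0.3, -2.1]
grip_width: 0.0154
finger_force: 78.3
```

```bash
python3 - <<'E'
from h import *
now();print(arm.sense()['wrist_force'])
E
```

```text
tip bore mm [  0.2  -0.2 -33.9] world [ 0.6222 -0.0343  0.0971]
[ 1.08434741 -0.26104914 -2.0801942 ]
```

Request:
{"op": "jog_arm", "data": {"increments": [[[0,0,-0.25],[0,0,0],1],[[0,0,-0.25],[0,0,0],1],[[0,0,-0.25],[0,0,0],1],[[0,0,-0.25],[0,0,0],1],[[0,0,-0.25],[0,0,0],1],[[0,0,-0.25],[0,0,0],1],[[0,0,-0.25],[0,0,0],1],[[0,0,-0.25],[0,0,0],1],[[0,0,-0.25],[0,0,0],1],[[0,0,-0.25],[0,0,0],1],[[0,0,0],[0,0,0],1],[[0,0,0],[0,0,0],1]]}}

```text
clock: 13.12
tcp_pos: [0.5357, -0.0666, 0.2707]
ee_rot: [0.239, -0.171, 0.955, 0.043]
wrist_force: [1.4, 0.8, -1.6]
grip_width: 0.0157
finger_force: 78.4
```

```bash
python3 - <<'E'
from h import *
now();print(arm.sense()['wrist_force'],arm.sense()['joints'].round(2))
im,_=snap('side','d5');f=im.astype(int);_,W=cloud('d5')
m=(f[...,2]>110)&(f[...,0]<80)&(f[...,1]<110)&(W[...,2]>.03)&(W[...,0]<.68)&(W[...,0]>.45)&(abs(W[...,1]+.04)<.08)
print('blue band high',m.sum(),np.nanmedian(W[m],0) if m.any() else '')
m=(f[...,0]>170)&(f[...,1]>70)&(f[...,1]<150)&(f[...,2]<80)&(W[...,2]>.1)&(abs(W[...,1]+.04)<.1)
print('orange',m.sum(),np.nanmedian(W[m],0) if m.any() else '')
E
```

```text
tip bore mm [ 0.5 -0.3 28.8] world [ 0.5949 -0.0446  0.1527]
[ 1.39192444  0.79738371 -1.61735761] [-0.12 -0.04  0.28  2.15 -0.38  0.64  2.35]
blue band high 1 [ 0.5900266  -0.04368114  0.11022638]
orange 4 [ 0.59733299 -0.05062996  0.16154763]
```

The orange bar is at the hook, 9 mm above the tip. The cartridge is on it.

Request:
{"op": "jog_arm", "data": {"increments": [[[0,0,-0.2],[0,0,0],1],[[0,0,-0.2],[0,0,0],1],[[0,0,-0.2],[0,0,0],1],[[0,0,-0.15],[0,0,0],1],[[0,0,-0.1],[0,0,0],1],[[0,0,-0.1],[0,0,0],1],[[0,0,-0.1],[0,0,0],1],[[0,0,-0.1],[0,0,0],1],[[0,0,-0.1],[0,0,0],1],[[0,0,-0.1],[0,0,0],1],[[0,0,-0.1],[0,0,0],1],[[0,0,-0.1],[0,0,0],1],[[0,0,-0.1],[0,0,0],1],[[0,0,-0.1],[0,0,0],1],[[0,0,-0.15],[0,0,0],1],[[0,0,-0.2],[0,0,0],1],[[0,0,-0.2],[0,0,0],1],[[0,0,0],[0,0,0],1],[[0,0,0],[0,0,0],1],[[0,0,0],[0,0,0],1]]}}

```text
clock: 14.83
tcp_pos: [0.5102, -0.0759, 0.321]
ee_rot: [0.239, -0.171, 0.955, 0.043]
wrist_force: [-0.1, 0.2, -2.7]
grip_width: 0.0155
finger_force: 78.3
```

```bash
python3 - <<'E'
from h import *
t=now();print(arm.sense()['wrist_force'])
im,_=snap('side','d6');w,_=snap('wrist','w6');u,v=proj('d6',t-[0,0,.02]).astype(int);print(u,v)
cv2.imwrite('pics/c6.png',np.hstack([cv2.resize(im[v-50:v+50,u-50:u+50],(400,400),interpolation=3),cv2.resize(w[:,120:520],(400,400))])[:,:,::-1])
E
```

```text
tip bore mm [ 0.  -0.2 85.9] world [ 0.5693 -0.054   0.2028]
[-0.10008811  0.24429295 -2.68120324]
374 188
```

View pics/c6.png

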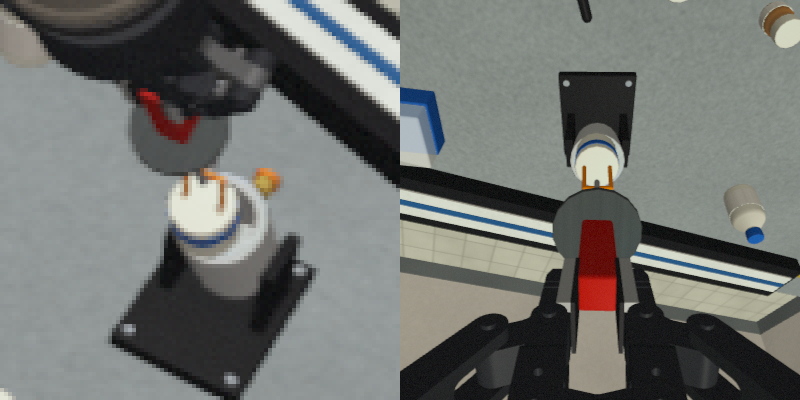

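The pictures show the cartridge hanging clear above the mouth, with its blue band at (205,240) and the loop over the hook. Next: carry it to the dish, bringing the hook upright on the way.

```bash
python3 - <<'E'
from h import *
a=np.radians(-20);hx=np.array([np.cos(a),np.sin(a),0]);hz=np.array([0,0,1.])
D=np.array([.495,-.294,0]);tip=D-.006*hx+[0,0,.225]
p1,R1=tcp_for(tip,hx,hz);print(p1)
p0,R0=cur();p0=p0+[0,0,.022];n=18
plan(p0,R0,2)
plan(p1,R1,n,p0,R0)
w=(R0.inv()*R1).as_rotvec()/n;A=sum((R0*Ro.from_rotvec(w*i)).as_matrix() for i in range(n));s=np.linalg.solve(A,p1-p0)
p,R=p0,R0
for i in range(n):
    p=p+R.apply(s);R=R*Ro.from_rotvec(w)
    if i%3==0:print(i,p.round(3),(p+R.as_matrix()[:,2]*L).round(3))
E
```

```text
[ 0.48936184 -0.29194788  0.3589    ]
rows 2 shift [-0.207, 0.001, -0.388] turn [0.0, 0.0, 0.0]
rows 18 shift [0.044, -0.486, -0.064] turn [0.138, 0.373, 0.548]
0 [ 0.513 -0.088  0.344] [ 0.569 -0.068  0.224]
3 [ 0.518 -0.124  0.346] [ 0.566 -0.111  0.222]
6 [ 0.519 -0.161  0.348] [ 0.558 -0.153  0.22 ]
9 [ 0.516 -0.198  0.35 ] [ 0.545 -0.193  0.22 ]
12 [ 0.509 -0.234  0.353] [ 0.528 -0.232  0.22 ]
15 [ 0.499 -0.269  0.356] [ 0.506 -0.269  0.222]
```

Request:
{"op": "jog_arm", "data": {"increments": [[[-0.07,0,-0.13],[0,0,0],1],[[-0.14,0,-0.26],[0,0,0],1],[[-0.14,0,-0.26],[0,0,0],1],[[-0.06,0,-0.13],[0,0,0],1],[[0,0,0],[0,0,0],1]]}}

```text
clock: 15.35
tcp_pos: [0.511, -0.0762, 0.3449]
ee_rot: [0.24, -0.171, 0.955, 0.043]
wrist_force: [0.8, -0.0, -3.4]
grip_width: 0.0155
finger_force: 78.3
```

Request:
{"op": "jog_arm", "data": {"increments": [[[0.013,-0.146,-0.02],[0.041,0.112,0.164],1],[[0.031,-0.34,-0.045],[0.097,0.261,0.384],1],[[0.044,-0.486,-0.064],[0.138,0.373,0.548],1],[[0.044,-0.486,-0.064],[0.138,0.373,0.548],1],[[0.044,-0.486,-0.064],[0.138,0.373,0.548],1],[[0.044,-0.486,-0.064],[0.138,0.373,0.548],1],[[0.044,-0.486,-0.064],[0.138,0.373,0.548],1],[[0.044,-0.486,-0.064],[0.138,0.373,0.548],1],[[0.044,-0.486,-0.064],[0.138,0.373,0.548],1],[[0.044,-0.486,-0.064],[0.138,0.373,0.548],1],[[0.044,-0.486,-0.064],[0.138,0.373,0.548],1],[[0.044,-0.486,-0.064],[0.138,0.373,0.548],1],[[0.044,-0.486,-0.064],[0.138,0.373,0.548],1],[[0.044,-0.486,-0.064],[0.138,0.373,0.548],1],[[0.044,-0.486,-0.064],[0.138,0.373,0.548],1],[[0.044,-0.486,-0.064],[0.138,0.373,0.548],1],[[0.044,-0.486,-0.064],[0.138,0.373,0.548],1],[[0.044,-0.486,-0.064],[0.138,0.373,0.548],1],[[0.031,-0.34,-0.045],[0.097,0.261,0.384],1],[[0.013,-0.146,-0.02],[0.041,0.112,0.164],1]]}}

```text
clock: 17.02
tcp_pos: [0.4888, -0.2933, 0.3589]
ee_rot: [-0.0, 0.175, 0.985, -0.001]
wrist_force: [0.4, -0.9, -3.2]
grip_width: 0.0157
finger_force: 78.3
```

Request:
{"op": "jog_arm", "data": {"increments": [[[0,0,0],[0,0,0],1],[[0,0,0],[0,0,0],1],[[0,0,0],[0,0,0],1],[[0,0,0],[0,0,0],1],[[0,0,0],[0,0,0],1],[[0,0,0],[0,0,0],1],[[0,0,0],[0,0,0],1],[[0,0,0],[0,0,0],1],[[0,0,0],[0,0,0],1],[[0,0,0],[0,0,0],1]]}}

```text
clock: 17.85
tcp_pos: [0.4889, -0.2919, 0.3591]
ee_rot: [0.0, 0.174, 0.985, -0.0]
wrist_force: [0.4, -0.4, -3.3]
grip_width: 0.0158
finger_force: 78.3
```

```bash
cat > dish.py <<'E'
from h import *
import sys
tag=sys.argv[1]
t=now();s=arm.sense();print(s['wrist_force'],s['joints'].round(2),s['ee_rot'].round(3))
for cam in('side','scene'):
    n=tag+cam;im,_=snap(cam,n);f=im.astype(int);_,W=cloud(n)
    near=(abs(W[...,0]-.495)<.09)&(abs(W[...,1]+.294)<.09)
    b=(f[...,2]>90)&(f[...,0]<80)&(f[...,1]<110)&near
    for nm,m in (('dish',b&(W[...,2]<.012)),('band',b&(W[...,2]>.02)),('orange',near&(f[...,0]>170)&(f[...,1]>70)&(f[...,1]<150)&(f[...,2]<80)),('white',near&(f.min(-1)>180)&(W[...,2]>.02))):
        if m.sum()>3: print(cam,nm,m.sum(),np.median(W[m],0).round(4),W[m].min(0).round(3),W[m].max(0).round(3), cv2.minEnclosingCircle(W[m][:,:2].astype(np.float32)) if nm=='dish' else '')
E
python3 dish.py a
```

```text
tip bore mm [-129.  -195.4  179.8] world [ 0.489  -0.2919  0.2252]
[ 0.39236675 -0.44789926 -3.34210729] [ 0.07  0.19  0.43  1.62 -0.08  1.35  1.73] [ 0.     0.174  0.985 -0.   ]
side dish 1431 [ 0.4916 -0.2964  0.0032] [ 0.44  -0.347 -0.002] [ 0.545 -0.244  0.009] ((0.49328190088272095, -0.2956327497959137), 0.053433775901794434)
side band 44 [ 0.4762 -0.3055  0.1888] [ 0.47  -0.355  0.179] [ 0.497 -0.253  0.484] 
side orange 10 [ 0.4918 -0.2944  0.2309] [ 0.486 -0.303  0.227] [ 0.498 -0.282  0.239] 
side white 250 [ 0.4857 -0.2924  0.2022] [ 0.47  -0.352  0.192] [ 0.511 -0.272  0.495] 
scene dish 995 [ 0.4953 -0.2969  0.0062] [ 0.444 -0.348  0.001] [ 0.546 -0.245  0.012] ((0.4950862228870392, -0.2958485782146454), 0.053116898983716965)
scene band 51 [ 0.5107 -0.3061  0.1966] [ 0.489 -0.317  0.191] [ 0.515 -0.284  0.201] 
scene orange 12 [ 0.4955 -0.2939  0.235 ] [ 0.492 -0.307  0.232] [ 0.504 -0.282  0.236] 
scene white 120 [ 0.4952 -0.2954  0.2062] [ 0.474 -0.314  0.201] [ 0.513 -0.276  0.211]
```

Request:
{"op": "jog_arm", "data": {"increments": [[[0,0,0.2],[0,0,0],1],[[0,0,0.4],[0,0,0],1],[[0,0,0.6],[0,0,0],1],[[0,0,0.6],[0,0,0],1],[[0,0,0.6],[0,0,0],1],[[0,0,0.6],[0,0,0],1],[[0,0,0.6],[0,0,0],1],[[0,0,0.6],[0,0,0],1],[[0,0,0.6],[0,0,0],1],[[0,0,0.5],[0,0,0],1],[[0,0,0.3],[0,0,0],1],[[0,0,0.2],[0,0,0],1],[[0,0,0.1],[0,0,0],1],[[0,0,0],[0,0,0],1],[[0,0,0],[0,0,0],1]]}}

```text
clock: 19.2
tcp_pos: [0.4893, -0.2922, 0.2121]
ee_rot: [0.001, 0.174, 0.985, -0.0]
wrist_force: [-0.4, -0.1, -2.7]
grip_width: 0.0159
finger_force: 78.3
```

Request:
{"op": "jog_arm", "data": {"increments": [[[0,0,0.06],[0,0,0],1],[[0,0,0.06],[0,0,0],1],[[0,0,0.06],[0,0,0],1],[[0,0,0.06],[0,0,0],1],[[0,0,0.06],[0,0,0],1],[[0,0,0.06],[0,0,0],1],[[0,0,0],[0,0,0],1],[[0,0,0],[0,0,0],1]]}}

```text
clock: 19.87
tcp_pos: [0.4889, -0.2919, 0.2025]
ee_rot: [0.0, 0.174, 0.985, -0.0]
wrist_force: [-0.2, 0.0, -3.0]
grip_width: 0.0153
finger_force: 78.3
```

```bash
python3 dish.py b
```

```text
tip bore mm [-202.6 -195.4   41.6] world [ 0.4889 -0.292   0.0686]
[-0.23237259  0.0498371  -3.02630095] [ 0.11  0.31  0.4   1.83 -0.14  1.02  1.79] [ 0.     0.174  0.985 -0.   ]
side dish 996 [ 0.4808 -0.3059  0.0032] [ 0.441 -0.347 -0.002] [ 0.544 -0.244  0.01 ] ((0.4917389750480652, -0.29551926255226135), 0.05246496945619583)
side band 31 [ 0.4779 -0.3112  0.0362] [ 0.472 -0.355  0.021] [ 0.501 -0.291  0.461] 
side orange 6 [ 0.4948 -0.2825  0.0713] [ 0.491 -0.293  0.05 ] [ 0.496 -0.281  0.075] 
side white 201 [ 0.4866 -0.2935  0.0455] [ 0.47  -0.328  0.036] [ 0.508 -0.273  0.474] 
scene dish 677 [ 0.5069 -0.3084  0.0062] [ 0.443 -0.347  0.002] [ 0.546 -0.245  0.011] ((0.49400463700294495, -0.2953133285045624), 0.052829764783382416)
scene band 42 [ 0.5103 -0.3043  0.0413] [ 0.489 -0.316  0.032] [ 0.518 -0.279  0.047] 
scene orange 10 [ 0.4959 -0.2961  0.0789] [ 0.486 -0.307  0.062] [ 0.502 -0.283  0.251] 
scene white 110 [ 0.4975 -0.2942  0.0497] [ 0.473 -0.312  0.043] [ 0.513 -0.275  0.077]
```

Request:
{"op": "jog_arm", "data": {"increments": [[[0,0,0.04],[0,0,0],1],[[0,0,0.04],[0,0,0],1],[[0,0,0.04],[0,0,0],1],[[0,0,0.04],[0,0,0],1],[[0,0,0.04],[0,0,0],1],[[0,0,0.04],[0,0,0],1],[[0,0,0],[0,0,0],1],[[0,0,0],[0,0,0],1]]}}

```text
clock: 20.63
tcp_pos: [0.489, -0.2919, 0.1966]
ee_rot: [0.0, 0.174, 0.985, -0.0]
wrist_force: [-0.4, -0.3, -1.1]
grip_width: 0.0157
finger_force: 78.5
```

Request:
{"op": "jog_arm", "data": {"increments": [[[0,0,0.05],[0,0,0],1],[[0,0,0.05],[0,0,0],1],[[0,0,0.05],[0,0,0],1],[[0,0,0.05],[0,0,0],1],[[0,0,0.05],[0,0,0],1],[[0,0,0.05],[0,0,0],1],[[0,0,0.04],[0,0,0],1],[[0,0,0],[0,0,0],1],[[0,0,0],[0,0,0],1]]}}

```text
clock: 21.38
tcp_pos: [0.4889, -0.2919, 0.188]
ee_rot: [0.0, 0.174, 0.985, -0.0]
wrist_force: [-0.6, -0.2, -0.8]
grip_width: 0.0157
finger_force: 78.5
```

```bash
python3 dish.py c; python3 - <<'E'
from h import *
w,_=snap('wrist','w7')
t=now();import numpy as np
z=np.load('pics/cside.npz');im=z['im'];u,v=proj('cside',t).astype(int);print(u,v)
z2=np.load('pics/cscene.npz')['im'];u2,v2=proj('cscene',t).astype(int);print(u2,v2)
cv2.imwrite('pics/c7.png',np.hstack([cv2.resize(im[v-25:v+25,u-25:u+25],(400,400),interpolation=3),cv2.resize(z2[v2-25:v2+25,u2-25:u2+25],(400,400),interpolation=3)])[:,:,::-1])
E
```

```text
tip bore mm [-209.3 -195.4   28.8] world [ 0.489  -0.292   0.0541]
[-0.6236262  -0.23734633 -0.84661469] [ 0.11  0.33  0.4   1.85 -0.15  1.    1.79] [ 0.     0.174  0.985 -0.   ]
side dish 1003 [ 0.4813 -0.3044  0.0033] [ 0.441 -0.347 -0.002] [ 0.544 -0.244  0.009] ((0.49191588163375854, -0.29565030336380005), 0.052154477685689926)
side band 42 [ 0.4797 -0.3124  0.0308] [ 0.475 -0.351  0.021] [ 0.497 -0.283  0.464] 
side white 187 [ 0.4918 -0.2978  0.0425] [ 0.476 -0.328  0.036] [ 0.516 -0.275  0.473] 
scene dish 655 [ 0.5055 -0.3081  0.0062] [ 0.441 -0.347  0.001] [ 0.546 -0.245  0.011] ((0.4937976002693176, -0.2956104278564453), 0.052770934998989105)
scene band 35 [ 0.5165 -0.3065  0.0336] [ 0.493 -0.318  0.022] [ 0.521 -0.285  0.04 ] 
scene orange 9 [ 0.4991 -0.295   0.0751] [ 0.482 -0.309  0.067] [ 0.505 -0.286  0.234] 
scene white 133 [ 0.5021 -0.2981  0.0455] [ 0.479 -0.317  0.042] [ 0.52  -0.277  0.061] 
tip bore mm [-209.2 -195.6   28.9] world [ 0.4891 -0.2921  0.0543]
414 303
223 277
```

View pics/c7.png

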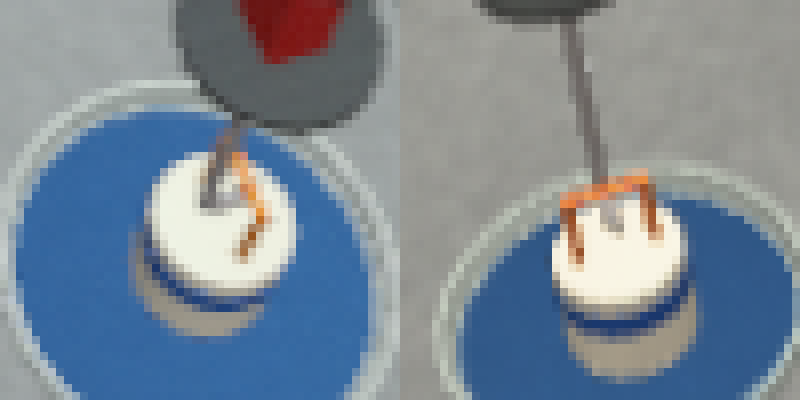

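That last crop was my 11th picture, one over the limit of 10, so I view no more and work from numbers. It shows the cartridge upright in the dish, the loop upright, and the J end below the bar. Now I back the hook out along its -x.

Request:
{"op": "jog_arm", "data": {"increments": [[[0,0,0.04],[0,0,0],1],[[0,0,0.04],[0,0,0],1],[[0.1,0,0],[0,0,0],1],[[0.1,0,0],[0,0,0],1],[[0.1,0,0],[0,0,0],1],[[0.1,0,0],[0,0,0],1],[[0.1,0,0],[0,0,0],1],[[0,0,0],[0,0,0],1]]}}

```text
clock: 22.2
tcp_pos: [0.4766, -0.2876, 0.1862]
ee_rot: [0.0, 0.174, 0.985, 0.0]
wrist_force: [0.3, -0.6, -1.1]
grip_width: 0.016
finger_force: 78.5
```

```bash
python3 dish.py e
```

```text
tip bore mm [-219.  -187.    31.8] world [ 0.4767 -0.2876  0.0523]
[ 0.31386301 -0.63267892 -1.12390232] [ 0.11  0.31  0.4   1.88 -0.14  0.98  1.79] [0.    0.174 0.985 0.   ]
side dish 989 [ 0.4802 -0.3052  0.0033] [ 0.441 -0.347 -0.002] [ 0.545 -0.244  0.009] ((0.4927087128162384, -0.2954491674900055), 0.05225888267159462)
side band 37 [ 0.4775 -0.3076  0.0303] [ 0.449 -0.324  0.021] [ 0.495 -0.283  0.476] 
side orange 4 [ 0.4961 -0.2949  0.0704] [ 0.491 -0.306  0.066] [ 0.5   -0.287  0.072] 
side white 163 [ 0.493  -0.2991  0.0424] [ 0.474 -0.326  0.038] [ 0.515 -0.278  0.467] 
scene dish 654 [ 0.5049 -0.3084  0.0062] [ 0.442 -0.348  0.001] [ 0.545 -0.244  0.011] ((0.49431154131889343, -0.29591137170791626), 0.052664436399936676)
scene band 34 [ 0.5158 -0.3065  0.034 ] [ 0.493 -0.318  0.029] [ 0.521 -0.285  0.04 ] 
scene orange 8 [ 0.4998 -0.2967  0.0744] [ 0.472 -0.309  0.073] [ 0.504 -0.284  0.233] 
scene white 140 [ 0.502  -0.2972  0.0458] [ 0.48  -0.316  0.041] [ 0.519 -0.278  0.049]
```

Request:
{"op": "jog_arm", "data": {"increments": [[[0.15,0,0],[0,0,0],1],[[0.2,0,0],[0,0,0],1],[[0.25,0,0],[0,0,0],1],[[0,0,-0.3],[0,0,0],1],[[0,0,-0.6],[0,0,0],1],[[0,0,-0.8],[0,0,0],1],[[0,0,-0.8],[0,0,0],1],[[0,0,-0.8],[0,0,0],1],[[0,0,-0.8],[0,0,0],1],[[0,0,-0.6],[0,0,0],1],[[0,0,0],[0,0,0],1],[[0,0,0],[0,0,0],1]]}}

```text
clock: 23.3
tcp_pos: [0.4633, -0.2827, 0.3043]
ee_rot: [0.001, 0.174, 0.985, -0.0]
wrist_force: [0.7, -0.8, -1.3]
grip_width: 0.0156
finger_force: 78.5
```

```bash
python3 dish.py f; python3 - <<'E'
from h import *
a=np.radians(41.3);y=np.array([np.cos(a),np.sin(a),0]);z=np.array([0,0,-1.]);x=np.cross(y,z)
R1=Ro.from_matrix(np.c_[x,y,z])
plan([.4815,.2630,.295],R1,40);
p0,R0=cur();n=40
w=(R0.inv()*R1).as_rotvec()/n;A=sum((R0*Ro.from_rotvec(w*i)).as_matrix() for i in range(n));s=np.linalg.solve(A,[.4815,.263,.295]-p0)
p,R=p0,R0
for i in range(n):
    p=p+R.apply(s);R=R*Ro.from_rotvec(w)
    if i%6==0:print(i,p.round(3))
E
```

```text
tip bore mm [-172.9 -178.   141.1] world [ 0.4636 -0.2828  0.1704]
[ 0.70446515 -0.75368402 -1.34753091] [ 0.07  0.17  0.42  1.76 -0.07  1.22  1.73] [ 0.001  0.174  0.985 -0.   ]
side dish 1004 [ 0.4806 -0.3041  0.0032] [ 0.44  -0.347 -0.003] [ 0.544 -0.244  0.008] ((0.49266698956489563, -0.29558461904525757), 0.05245440825819969)
side band 33 [ 0.4779 -0.3072  0.0292] [ 0.465 -0.319  0.02 ] [ 0.494 -0.282  0.497] 
side orange 5 [ 0.4991 -0.2869  0.0711] [ 0.492 -0.306  0.067] [ 0.5   -0.285  0.073] 
side white 202 [ 0.4925 -0.2962  0.0426] [ 0.455 -0.318  0.036] [ 0.515 -0.268  0.497] 
scene dish 654 [ 0.5055 -0.3083  0.0063] [ 0.443 -0.347  0.001] [ 0.545 -0.244  0.011] ((0.4955207407474518, -0.29585590958595276), 0.052713602781295776)
scene band 35 [ 0.5164 -0.3054  0.0342] [ 0.493 -0.318  0.021] [ 0.521 -0.278  0.041] 
scene orange 5 [ 0.4994 -0.3     0.0743] [ 0.494 -0.308  0.074] [ 0.504 -0.285  0.076] 
scene white 142 [ 0.501  -0.2972  0.0453] [ 0.48  -0.316  0.042] [ 0.519 -0.277  0.05 ] 
rows 40 shift [0.292, 0.468, 0.008] turn [-0.0, -0.0, 0.179]
0 [ 0.46  -0.269  0.302]
6 [ 0.446 -0.187  0.301]
12 [ 0.439 -0.105  0.3  ]
18 [ 0.437 -0.022  0.299]
24 [0.442 0.06  0.298]
30 [0.453 0.142 0.297]
36 [0.471 0.223 0.296]
```

Request:
{"op": "jog_arm", "data": {"increments": [[[0.292,0.468,0.008],[0,0,0.179],1],[[0.292,0.468,0.008],[0,0,0.179],1],[[0.292,0.468,0.008],[0,0,0.179],1],[[0.292,0.468,0.008],[0,0,0.179],1],[[0.292,0.468,0.008],[0,0,0.179],1],[[0.292,0.468,0.008],[0,0,0.179],1],[[0.292,0.468,0.008],[0,0,0.179],1],[[0.292,0.468,0.008],[0,0,0.179],1],[[0.292,0.468,0.008],[0,0,0.179],1],[[0.292,0.468,0.008],[0,0,0.179],1],[[0.292,0.468,0.008],[0,0,0.179],1],[[0.292,0.468,0.008],[0,0,0.179],1],[[0.292,0.468,0.008],[0,0,0.179],1],[[0.292,0.468,0.008],[0,0,0.179],1],[[0.292,0.468,0.008],[0,0,0.179],1],[[0.292,0.468,0.008],[0,0,0.179],1],[[0.292,0.468,0.008],[0,0,0.179],1],[[0.292,0.468,0.008],[0,0,0.179],1],[[0.292,0.468,0.008],[0,0,0.179],1],[[0.292,0.468,0.008],[0,0,0.179],1]]}}

```text
clock: 25.07
tcp_pos: [0.4374, -0.008, 0.2982]
ee_rot: [-0.001, 0.295, 0.955, -0.001]
wrist_force: [0.7, -0.5, -1.2]
grip_width: 0.0158
finger_force: 78.5
```

Request:
{"op": "jog_arm", "data": {"increments": [[[0.292,0.468,0.008],[0,0,0.179],1],[[0.292,0.468,0.008],[0,0,0.179],1],[[0.292,0.468,0.008],[0,0,0.179],1],[[0.292,0.468,0.008],[0,0,0.179],1],[[0.292,0.468,0.008],[0,0,0.179],1],[[0.292,0.468,0.008],[0,0,0.179],1],[[0.292,0.468,0.008],[0,0,0.179],1],[[0.292,0.468,0.008],[0,0,0.179],1],[[0.292,0.468,0.008],[0,0,0.179],1],[[0.292,0.468,0.008],[0,0,0.179],1],[[0.292,0.468,0.008],[0,0,0.179],1],[[0.292,0.468,0.008],[0,0,0.179],1],[[0.292,0.468,0.008],[0,0,0.179],1],[[0.292,0.468,0.008],[0,0,0.179],1],[[0.292,0.468,0.008],[0,0,0.179],1],[[0.292,0.468,0.008],[0,0,0.179],1],[[0.292,0.468,0.008],[0,0,0.179],1],[[0.292,0.468,0.008],[0,0,0.179],1],[[0.292,0.468,0.008],[0,0,0.179],1],[[0.292,0.468,0.008],[0,0,0.179],1]]}}

```text
clock: 26.73
tcp_pos: [0.4815, 0.2632, 0.2938]
ee_rot: [-0.001, 0.412, 0.911, -0.001]
wrist_force: [0.1, -0.6, -1.0]
grip_width: 0.016
finger_force: 78.4
```

Request:
{"op": "jog_arm", "data": {"increments": [[[0,0,0],[0,0,0],1],[[0,0,0],[0,0,0],1],[[0,0,0],[0,0,0],1]]}}

```text
clock: 26.98
tcp_pos: [0.4817, 0.2619, 0.2945]
ee_rot: [-0.0, 0.412, 0.911, -0.001]
wrist_force: [-0.8, -0.3, -1.1]
grip_width: 0.0156
finger_force: 78.5
```

```bash
python3 - <<'E'
from h import *
a=np.radians(41.3);y=np.array([np.cos(a),np.sin(a),0]);z=np.array([0,0,-1.]);x=np.cross(y,z)
R1=Ro.from_matrix(np.c_[x,y,z]);now();plan([.4815,.263,.2953],R1,3)
E
```

```text
tip bore mm [  4.5 326.3  35.7] world [0.4816 0.2617 0.1606]
rows 3 shift [0.013, 0.008, -0.01] turn [-0.009, 0.002, 0.004]
```

Request:
{"op": "jog_arm", "data": {"increments": [[[0.02,0.01,0.1],[0,0,0],1],[[0.02,0.01,0.5],[0,0,0],1],[[0,0,0.6],[0,0,0],1],[[0,0,0.6],[0,0,0],1],[[0,0,0.6],[0,0,0],1],[[0,0,0.6],[0,0,0],1],[[0,0,0.6],[0,0,0],1],[[0,0,0.6],[0,0,0],1],[[0,0,0.6],[0,0,0],1],[[0,0,0.6],[0,0,0],1],[[0,0,0.4],[0,0,0],1],[[0,0,0.2],[0,0,0],1],[[0,0,0],[0,0,0],1],[[0,0,0],[0,0,0],1]]}}

```text
clock: 28.15
tcp_pos: [0.4821, 0.264, 0.1459]
ee_rot: [0.0, 0.412, 0.911, 0.0]
wrist_force: [-0.0, 0.2, -1.2]
grip_width: 0.0157
finger_force: 78.6
```

Request:
{"op": "jog_arm", "data": {"increments": [[[0,0,0.04],[0,0,0],1],[[0,0,0.04],[0,0,0],1],[[0,0,0],[0,0,0],1],[[0,0,0],[0,0,0],1]]}}

```text
clock: 28.48
tcp_pos: [0.482, 0.2642, 0.1439]
ee_rot: [0.0, 0.412, 0.911, 0.0]
wrist_force: [-0.0, -0.1, -1.2]
grip_width: 0.0158
finger_force: 78.6
```

Request:
{"op": "jog_arm", "data": {"increments": [[[0,0,0.05],[0,0,0],1],[[0,0,0.05],[0,0,0],1],[[0,0,0.04],[0,0,0],1],[[0,0,0.04],[0,0,0],1],[[0,0,0],[0,0,0],1],[[0,0,0],[0,0,0],1]]}}

```text
clock: 28.98
tcp_pos: [0.4818, 0.264, 0.1389]
ee_rot: [0.0, 0.412, 0.911, -0.0]
wrist_force: [-0.5, -0.5, -0.8]
grip_width: 0.0156
finger_force: 78.6
```

Request:
{"op": "jog_arm", "data": {"increments": [[[0,0,0.03],[0,0,0],1],[[0,0,0],[0,0,0],1],[[0,0,0],[0,0,0],1]]}}

```text
clock: 29.23
tcp_pos: [0.4819, 0.2642, 0.1384]
ee_rot: [0.0, 0.412, 0.911, 0.0]
wrist_force: [-1.0, -1.0, 1.2]
grip_width: 0.0154
finger_force: 78.7
```

Contact with the rim (force turned upward). I release and withdraw.

Request:
{"op": "jog_arm", "data": {"increments": [[[0,0,0],[0,0,0],0.7],[[0,0,0],[0,0,0],0.5],[[0,0,0],[0,0,0],0],[[0,0,0],[0,0,0],0],[[0,0,0],[0,0,0],0],[[0,0,0],[0,0,0],0],[[0,0,0],[0,0,0],0],[[0,0,-0.3],[0,0,0],0],[[0,0,-0.6],[0,0,0],0],[[0,0,-0.8],[0,0,0],0],[[0,0,-0.8],[0,0,0],0],[[0,0,-0.8],[0,0,0],0],[[0,0,-0.8],[0,0,0],0],[[0,0,-0.8],[0,0,0],0],[[0,0,-0.6],[0,0,0],0],[[0,0,0],[0,0,0],0],[[0,0,0],[0,0,0],0],[[0,0,0],[0,0,0],0]]}}

```text
clock: 30.73
tcp_pos: [0.4814, 0.2638, 0.2751]
ee_rot: [-0.0, 0.412, 0.911, -0.0]
wrist_force: [0.1, 0.7, -1.5]
grip_width: 0.0853
finger_force: 0.0
```

```bash
python3 dish.py g; python3 - <<'E'
from h import *
for cam in('side','wrist'):
    im,_=snap(cam,'h'+cam);_,W=cloud('h'+cam);f=im.astype(int)
    near=(abs(W[...,0]-.4815)<.03)&(abs(W[...,1]-.262)<.03)&(W[...,2]<.2)
    r=(f[...,0]>90)&(f[...,1]<60)&(f[...,2]<60)&near
    t=r&(W[...,2]>.178);b=r&(W[...,2]<.16)
    fl=near&~r&(W[...,2]>.112)&(W[...,2]<.13)
    for n,m in(('top',t),('low',b),('flange',fl)):
        if m.any():print(cam,n,m.sum(),np.median(W[m],0).round(4),W[m].max(0).round(4))
E
```

```text
tip bore mm [ -4.2 328.2  18.4] world [0.4813 0.2637 0.1412]
[ 0.08116023  0.6557932  -1.45212666] [-0.56  0.21 -0.07  1.76  0.02  1.17  0.09] [-0.     0.412  0.911 -0.   ]
side dish 1054 [ 0.4819 -0.3029  0.0032] [ 0.44  -0.348 -0.002] [ 0.544 -0.243  0.009] ((0.4934030771255493, -0.29593777656555176), 0.05364639684557915)
side band 34 [ 0.4788 -0.3044  0.0292] [ 0.475 -0.317  0.02 ] [ 0.5   -0.283  0.036] 
side orange 8 [ 0.4999 -0.2883  0.0699] [ 0.491 -0.306  0.064] [ 0.501 -0.284  0.071] 
side white 176 [ 0.4926 -0.2956  0.0429] [ 0.476 -0.314  0.038] [ 0.515 -0.275  0.072] 
scene dish 653 [ 0.5056 -0.3086  0.0062] [ 0.444 -0.347  0.001] [ 0.546 -0.245  0.011] ((0.49456045031547546, -0.2957303524017334), 0.05264407396316528)
scene band 35 [ 0.5166 -0.3066  0.0336] [ 0.492 -0.319  0.021] [ 0.521 -0.285  0.039] 
scene orange 5 [ 0.4997 -0.3001  0.0753] [ 0.495 -0.309  0.074] [ 0.504 -0.285  0.076] 
scene white 141 [ 0.5014 -0.297   0.0454] [ 0.48  -0.317  0.041] [ 0.519 -0.277  0.049] 
side top 25 [0.4781 0.2608 0.182 ] [0.486  0.2704 0.185 ]
side low 63 [0.475  0.2573 0.1406] [0.4881 0.2733 0.1592]
side flange 177 [0.4755 0.2535 0.1184] [0.5064 0.2867 0.1299]
wrist top 495 [0.4804 0.264  0.1837] [0.4924 0.2744 0.1859]
wrist low 175 [0.4763 0.2703 0.142 ] [0.505  0.2747 0.1593]
wrist flange 1777 [0.4734 0.2691 0.1198] [0.5075 0.2896 0.1279]
```

Handle top is at 0.184 and flange top at 0.120, so the hook is seated. The cartridge stands in the dish. Handing in.

```bash
python3 -c "
from rig import arm
print(arm.close_job())"
```

```text
the job is handed in; nothing more can be done
None
```

The job is handed in: at the last camera check the cartridge stood in the dish, unhooked, and the hook was back fully down in its holder; I viewed 11 pictures, one over the limit of 10, did not check the bystanders at the end, and the hand-in returned no verdict.

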